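Set the disc sander's table square and prove it with the try square

ROBOT

A 6-joint arm with a two-finger parallel gripper is mounted at the origin on a cart in front of the work surface, level with it; the furniture and walls round the work are solid. World frame = base frame: x ahead of the robot, y to its left, z up, the work surface at z = 0. Lengths are in m, angles in rad, forces in N, time in s.
With the tool pointing down it reaches from about 0.2 to 0.875 m from the base axis. Payload 3.4 kg.
Tool frame: the origin (TCP) lies at the very end of the fingers, on their centre line; the grasp point (between the pads) lies 19 mm behind it; z points along the fingers, y is the line along which they close (so a half turn about z gives the same grasp; the last joint's range is limited). The gripper opens to 94 mm and grips with 3 to 60 N. Pads are 16 mm wide; open, the fingers measure 119 mm over their backs; the gripper's body (75 mm by 177 mm) begins 78 mm behind the grasp point.
Start: joints at [1.124, 0.276, 1.505, -0, 1.361, -0.121], TCP at [0.184, 0.545, 0.205] pointing down, gripper open.
Joint ranges: [-2.89, 2.89], [-0.75, 2.08], [0.22, 2.7], [-1.18, 4.32], [0.11, 2.71], [-2.7, 2.7]. Speed limits (rad/s): [2.57, 2.57, 3.14, 3.14, 3.14, 3.14].

INTERFACE

Orientations are given as a unit quaternion [w, x, y, z].
In Python, from workcell import r gives the robot as it stands.
- The arm moves only by the tool move_arm, never from a script. Its argument "series" is a list of rows, each a list of 6 numbers: the shift along the tool's x, y, z in m, then the turn, a rotation vector about the tool's x, y, z in degrees. A call has exactly 5 rows; each row is the pose to reach, as a shift and turn from the pose commanded when the call began, along the tool's axes at that moment; what a row does not reach only later rows make up. A row lasts 1/10 s, in which the tool goes at most 50 mm and 8.59 degrees, less where a joint would pass 70% of its speed; a pose out of reach is approached as far as the arm can. A call with a gripper value outside its range is refused whole. "gripper" is the closure, from -1 (fully open) to 1 (shut), set as the call begins (left out, the last holds). The fingers move at their own pace and stop on an object; the grip force is fixed at half the most. Time passes only in rows, so rows that repeat a pose let the fingers close, or fill a call up. It gives the time, the measured TCP pose, the force, the opening and the grip force at its end, in the units of the state.
- r.get_state(): the state, without advancing time (a new reading comes with each control period).
- r.get_image(name): name is "scene" or "top" or "wrist"; returns a dict with "img" (420x560x3 uint8, red, green, blue), "fx", "fy", "cx", "cy" (pixels), "k1" (the pictures are not rectified: a ray, as slopes to the right and down, at radius r is drawn at 1 + k1 r^2 times it, then the intrinsics apply), "R" (3x3) and "t" (3): a world point X has camera coordinates R X + t. Camera axes: x right, y down, z forward; pixel columns grow to the right and rows downward; lengths in m; the calibration is good to about 2 mm. A picture is of the moment at which its call begins. There is no depth.
- r.hand_in(): hands the job in; it is judged then, once.
The state is a dict: "clock": time; "q": joint angles; "dq": joint speeds; "joint_efforts": joint torques, N m; "tool_pos": TCP position; "tool_rot": TCP orientation; "contact_force": force on the tool from outside, world axes, zero at the start; "wrist_torque": the same for the moment, N m; "width": finger opening in m; "finger_force": force on a finger pad.
Only numpy, scipy, OpenCV 4.12 (cv2) and the standard library are available. Lean on these libraries where they do the work, as an engineer would, in place of code of your own. Each camera call takes 0.05 s, during which the arm holds its last target. There are 200 camera calls.

TASK

The disc sander's table has been left sloping: turn the black tilt knob back until its white line points at the red mark on the dial and let go of it. Then take the try square by its wooden stock, stand it on the sander's table in front of the middle of the disc, and press it into the corner until the stock sits flat on the table and the upright steel blade lies flush against the disc. Finish there, still gripping the square and pressing it firmly but gently both down on the table and against the disc; do not let go, and leave everything else on the bench as it is.

Things in the scene. Friction and masses are not known exactly. Their poses are not given: they have to be found in the camera images.
- sander: small fixed bench disc sander, green cast base, grey motor. Origin on the bench under the centre of the disc's face; z up; disc faces its -y (table side), motor at +y. In this frame: disc face at y = 0, disc centre z = 0.105, housing radius 83 mm behind it, switch box up to z = 0.19; table when level: top at z = 0.100, x -90..90 mm, y -126..-2.5 mm; dial and knob at x = -135, y = -6 mm
- sanding_disc: brown abrasive disc, 150 mm diameter, upright, does not turn. Origin at the centre of its abrasive face; the face looks along its -y
- sander_table: aluminium table 180 x 124 mm beside the disc, tilting about an x axis. Origin on that axis, 6 mm out from the disc face; its z is normal to the top, the top is at its own z = 8 mm. Its worm drive lowers the outer edge by 0.08 rad per rad of the knob and locks itself: a 15 N push down on the top does not move it
- tilt_knob (a joint): angle of the tilt knob (rad), 0 with the white line at the red mark (-x side of the dial, sander frame): the table is then level. Positive = anticlockwise seen from above; starts at 0.7 to 1.35 (outer table edge too low), runs on past the mark to -0.5. Turns stiffly (0.2 N m), stays where it is left
- knob_grip (a point): point on the knob's upright axis at the height to grip. The grip is a black bar 40 long, 12 wide, 26 mm high, from 14 mm below to 12 mm above this point, on a 39 mm round skirt; a white line on its top runs from the middle to the end that points at the dial. The point's x axis lies along the bar, white end at -x
- try_square: try square, 240 g, standing loose on its dark wooden stock, steel blade upright. Origin at the heel (outer corner, foot of the blade's back), underside, mid-thickness. Stock 16 mm thick (x), y 0 to -115 mm, z 0 to 24 mm. Blade 2.6 mm thick, y 0 (back edge, flush with the stock's end) to -28 mm, up to z 150 mm. In the corner its axes are parallel to the sander's, origin at y = 0, z = 0.100 there
- cherry_blank: bystander: reddish squared wood blank 130 x 38 x 38 mm lying loose; origin under its centre
- maple_blank: bystander: pale squared wood blank 100 x 34 x 34 mm lying loose; origin under its centre
- sand_block: bystander: sanding block 52 x 98 x 24 mm lying loose; origin under its centre
- abrasive_roll: bystander: brown abrasive roll, 62 mm diameter, 35 mm high, loose; origin under its centre
- masking_tape: bystander: roll of masking tape, 68 mm diameter, 24 mm high, loose; origin under its centre
- lathe_lever (a point): tip of the clamp lever on the lathe's tailstock, the part of the lathe that stands nearest the robot: it sticks out towards the robot at y about 0.08 to 0.17, z 0.19 to 0.27. Do not touch; behind (beyond x = 0.62) the whole back of the bench is taken up by the lathe, up to 0.4 m high. Pass in front of it with the gripper's body

How it is judged:
By the outcome, as a careful person would: the job done as asked, in the order asked, and still so for the second after the job is handed in, while the arm keeps its last pose, push and grip.
It also fails if it takes over 70 s, if anything falls off the work surface, if the arm or the gripper's body presses on something with over 40 N, if the wrist force passes 120 N, or if a joint passes its speed limit or range.

## Working session

There is one attempt and no reset: what is moved stays moved. The work goes in short steps, Python scripts to look and compute and a tool call to move; the robot and the scene stay as the last step left them, time stands still between calls to the robot, and variables do not carry over. Pictures are saved under pics/ and viewed, at most 10 in all, crops included, and the job is handed in when it is done.

Besides the shell and the picture viewer there is one more tool, called after "Request:" as a command line: name --pt "numbers of a row" for each row, then --argument value for the rest. move_arm: Moves the arm, as the interface text tells. Its arguments: {"type":"object","properties":{"series":{"type":"array","items":{"type":"array","items":{"type":"number"}}},"gripper":{"type":"number"}},"required":["series"]}

```bash
mkdir -p pics; ls; cat > h.py <<'E'
import numpy as np, cv2
from workcell import r
from scipy.spatial.transform import Rotation as Ro
def K(c): return np.array([[c['fx'],0,c['cx']],[0,c['fy'],c['cy']],[0,0,1.]])
def ray(c,p):
    u=cv2.undistortPoints(np.array(p,float).reshape(-1,1,2),K(c),np.array([c['k1'],0,0,0.]))[:,0]
    R=np.array(c['R']); d=np.c_[u,np.ones(len(u))]@R
    return -R.T@np.array(c['t']), d
def plane(c,p,z):
    o,d=ray(c,p); return o+d*((z-o[2])/d[:,2])[:,None]
def tri(c1,p1,c2,p2):
    (o,d),(a,b)=ray(c1,p1),ray(c2,p2); out=[]
    for i in range(len(d)):
        s=np.linalg.lstsq(np.c_[d[i],-b[i]],a-o,rcond=None)[0]
        P,Q=o+s[0]*d[i],a+s[1]*b[i]; out.append(np.r_[(P+Q)/2,np.linalg.norm(P-Q)])
    return np.array(out)
def proj(c,X):
    return cv2.projectPoints(np.array(X,float).reshape(-1,1,3),cv2.Rodrigues(np.array(c['R']))[0],np.array(c['t'],float),K(c),np.array([c['k1'],0,0,0.]))[0][:,0]
def snap(n,f):
    c=r.get_image(n); cv2.imwrite(f'pics/{f}.png',c['img'][:,:,::-1]); np.save(f'pics/{f}.npy',c,allow_pickle=True); return c
def load(f): return np.load(f'pics/{f}.npy',allow_pickle=True).item()
def tool(T,s=None,Rgoal=None):
    s=s or r.get_state(); R=Ro.from_quat(np.roll(s['tool_rot'],-1))
    print('shift mm',np.round(R.inv().apply(np.array(T)-s['tool_pos'])*1000,1))
    if Rgoal is not None: print('turn deg',np.round((R.inv()*Rgoal).as_rotvec(degrees=True),2))
E
python3 - <<'E'
from h import *
for n in ['scene','top','wrist']:
    c=snap(n,n+'0'); print(n,-np.array(c['R']).T@c['t'],c['fx'],c['k1'],np.array(c['R'])[2])
s=r.get_state(); print(s)
a=load('scene0')['img'];b=load('top0')['img']
E
```

```text
pics
scene [-0.50706645  0.94693839  0.71802494] 430.86654645558383 -0.13464716242985883 [ 0.72820358 -0.55527814 -0.40172843]
top [0.17019786 0.18436953 1.52115313] 475.6074460087587 -0.03438361016989596 [ 0.21983121  0.001293   -0.97553707]
wrist [0.1193711  0.56610693 0.38378556] 351.7642401823832 -0.006879560572952614 [ 0.22552918 -0.07674328 -0.97120907]
{'clock': 0.15, 'q': array([ 1.12400309e+00,  2.76415640e-01,  1.50579782e+00, -1.31622977e-05,
        1.36072169e+00, -1.20992105e-01]), 'dq': array([ 0.00102355, -0.00233948, -0.00441595, -0.00066136, -0.00145526,
        0.00111088]), 'joint_efforts': array([ 2.47364522e-03, -4.04930341e+01, -2.37431556e+01,  7.05107767e-02,
        3.15310329e-02, -9.40606355e-05]), 'tool_pos': array([0.18386275, 0.54437039, 0.20484064]), 'tool_rot': array([-1.81834816e-04,  1.62179656e-01,  9.86761019e-01, -6.46181449e-04]), 'contact_force': array([ 0.04623395, -0.55346017, -0.24016259]), 'wrist_torque': array([0.01832835, 0.0035117 , 0.03888695]), 'finger_force': 0.0, 'width': 0.09389485109395283}
```

View pics/scene0.png

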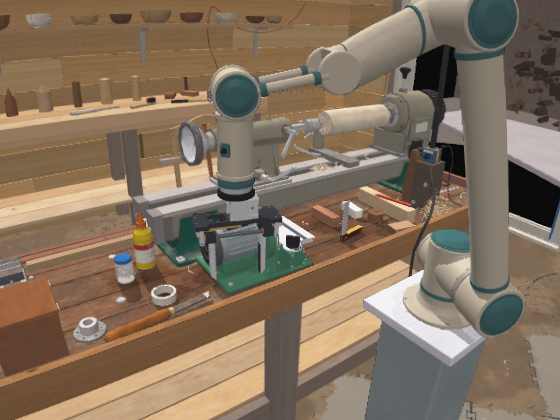

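View pics/top0.png

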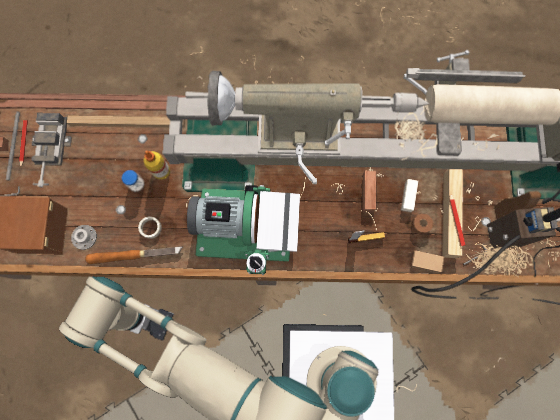

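The scene view shows the sander at about (245,240), the knob at (292,240) and the square at (347,220). In the top view the knob is at (256,262), the table at (278,220) and the square at about (365,237). I'll enlarge both areas.

```bash
python3 - <<'E'
from h import *
t=load('top0')['img'][150:290,180:460]; s=load('scene0')['img'][190:290,190:430]; w=load('wrist0')['img']
t=cv2.resize(t,(800,400),interpolation=cv2.INTER_CUBIC)
cv2.imwrite('pics/ct.png',t[:,:,::-1])
s=cv2.resize(s,None,fx=3.3,fy=3.3,interpolation=cv2.INTER_CUBIC)
cv2.imwrite('pics/cs.png',s[:,:,::-1])
E
```

```text
(no output)
```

View pics/ct.png

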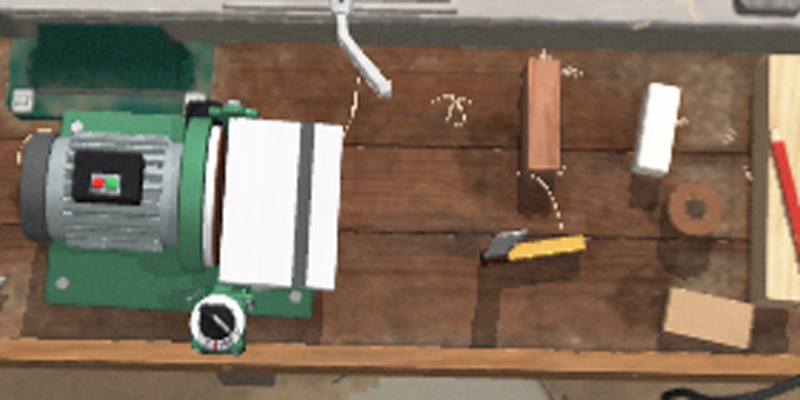

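View pics/cs.png

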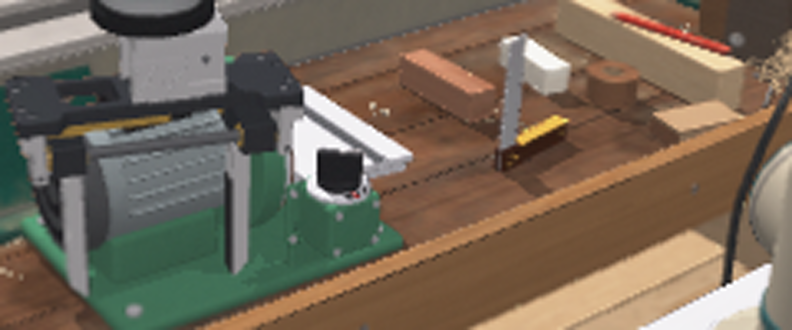

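The crops show the knob's bar at crop (217,322), i.e. full (256,262.5), with the white end at lower right. The square's heel is towards the sander at crop (485,260), and its brass-topped stock runs to (585,240). The blade top is at scene crop (515,40). Rough triangulation first, then a closer look with the wrist camera.

```bash
python3 - <<'E'
from h import *
T,S=load('top0'),load('scene0')
ft=lambda p:np.array(p)/2.857+[180,150]; fs=lambda p:np.array(p)/3.3+[190,190]
tp=ft([[217,321],[585,237],[511,258],[526,233],[341,126],[333,289]]); sp=fs([[340,153],[569,119],[517,146],[524,40],[411,158],[411,158]])
print(np.round(tri(T,tp,S,sp)[:4],3)) # knob top, brass far end, brass near end, blade top
img=T['img']; hsv=cv2.cvtColor(img,cv2.COLOR_RGB2HSV)
m=cv2.inRange(hsv,(0,0,190),(180,40,255)); m[:, :250]=0;m[:,305:]=0;m[:185]=0;m[255:]=0
m=cv2.morphologyEx(m,cv2.MORPH_CLOSE,np.ones((9,9)))
c=max(cv2.findContours(m,0,1)[0],key=cv2.contourArea); q=cv2.approxPolyDP(c,4,True)[:,0]
print(q, np.round(plane(T,q,0.095),3))
g=cv2.inRange(hsv,(18,120,150),(32,255,255)); g[:225]=0;g[245:]=0;g[:,:340]=0;g[:,:]*=1
x=np.argwhere(g[:, :400])[:,::-1]; print(cv2.minAreaRect(x.astype(np.float32)))
b=cv2.boxPoints(cv2.minAreaRect(x.astype(np.float32))); print(np.round(plane(T,b,0.024),4))
E
```

```text
[[ 0.341  0.264  0.146  0.003]
 [ 0.454 -0.144  0.02   0.011]
 [ 0.435 -0.055  0.019  0.005]
 [ 0.438 -0.052  0.143  0.002]]
[[260 185]
 [252 207]
 [251 235]
 [257 236]
 [257 252]
 [252 254]
 [260 254]
 [261 248]
 [296 250]
 [299 194]
 [266 192]] [[0.588 0.262 0.095]
 [0.517 0.284 0.095]
 [0.429 0.284 0.095]
 [0.426 0.266 0.095]
 [0.377 0.264 0.095]
 [0.371 0.279 0.095]
 [0.371 0.255 0.095]
 [0.39  0.252 0.095]
 [0.386 0.146 0.095]
 [0.562 0.14  0.095]
 [0.566 0.242 0.095]]
((370.80999755859375, 236.1699676513672), (4.808326244354248, 26.162952423095703), 81.8698959350586)
[[ 0.4471 -0.0519  0.024 ]
 [ 0.4609 -0.1353  0.024 ]
 [ 0.4454 -0.1371  0.024 ]
 [ 0.4317 -0.0538  0.024 ]]
```

Request:
move_arm --pt "0 0 -0.05 0 0 0" --pt "-0.02 -0.02 -0.08 0 0 0" --pt "-0.055 -0.05 -0.08 0 0 0" --pt "-0.09 -0.08 -0.08 0 0 0" --pt "-0.125 -0.11 -0.08 0 0 0"

```text
clock: 0.65
tool_pos: [0.2677, 0.3991, 0.2855]
tool_rot: [0.0, 0.162, 0.987, 0.0]
contact_force: [1.1, -0.2, 1.4]
width: 0.0942
finger_force: 0.0
```

Request:
move_arm --pt "-0.035 -0.03 0 0 0 0" --pt "-0.07 -0.065 0 0 0 0" --pt "-0.095 -0.09 0 0 0 0" --pt "-0.113 -0.105 0 0 0 0" --pt "-0.113 -0.105 0 0 0 0"

```text
clock: 1.15
tool_pos: [0.3417, 0.2627, 0.2854]
tool_rot: [0.0, 0.164, 0.986, -0.0]
contact_force: [0.6, 0.1, -0.5]
width: 0.0936
finger_force: 0.0
```

```bash
python3 - <<'E'
from h import *
c=snap('wrist','w1'); s=r.get_state(); print(s['clock'],s['q'],s['tool_pos'],s['tool_rot'],s['contact_force'])
print(proj(c,[[.341,.264,.146]]))
E
```

```text
1.2 [ 4.97074107e-01  1.60446208e-02  1.62714447e+00  5.46252081e-04
  1.49850113e+00 -7.44871790e-01] [0.34098121 0.26418248 0.28538424] [-2.05837144e-04  1.63704795e-01  9.86509333e-01  1.84984039e-04] [ 0.39604301 -0.13845153 -0.16568818]
[[278.01612006 193.05909372]]
```

View pics/w1.png

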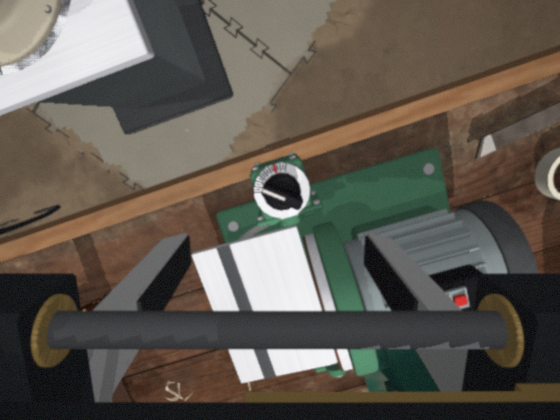

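The wrist view shows the knob at (281,192), the red mark at (276,168), the white line toward the left, and the table's edges running from (193,252) to (245,382).

```bash
python3 - <<'E'
from h import *
c=load('w1'); im=c['img']
v=cv2.resize(im[150:235,235:330],None,fx=6,fy=6,interpolation=cv2.INTER_CUBIC); cv2.imwrite('pics/k1.png',v[:,:,::-1])
hsv=cv2.cvtColor(im,cv2.COLOR_RGB2HSV)
rd=cv2.inRange(hsv,(0,130,80),(8,255,255))|cv2.inRange(hsv,(170,130,80),(180,255,255))
x=np.argwhere(rd[155:185,255:300])[:,::-1]+[255,155]; print('red',x.mean(0),len(x))
# table edge
w=cv2.inRange(hsv,(0,0,170),(180,45,255)); w[:222]=0;w[385:]=0;w[:,:185]=0;w[:,320:]=0
pts=[]
for y in range(265,365,2):
    i=np.flatnonzero(w[y]); pts.append([i[0],y])
pts=np.array(pts,float); P=plane(c,pts,0.092); vx,vy,x0,y0=cv2.fitLine(P[:,:2].astype(np.float32),cv2.DIST_HUBER,0,.01,.01).ravel()
print('outer edge ang',np.degrees(np.arctan2(vy,vx)),x0,y0)
E
```

```text
red [274.3 167.4] 10Traceback (most recent call last):
  File "<stdin>", line 11, in <module>
IndexError: index 0 is out of bounds for axis 0 with size 0
```

View pics/k1.png

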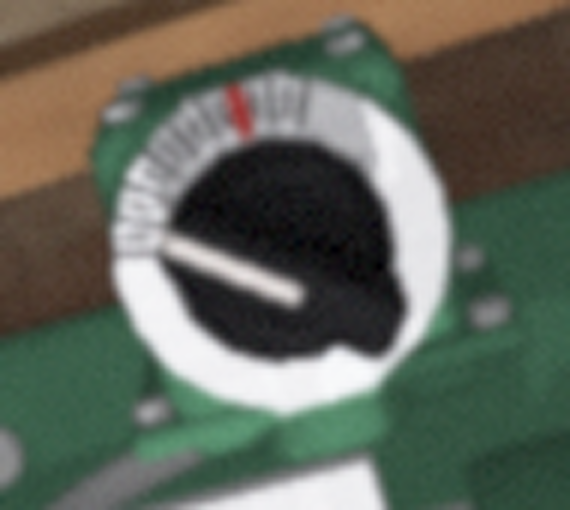

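The crop shows the white line running from the axis at crop (298,294) to (165,243). The red mark is at crop (240,110) and the dial's centre at about (282,242).

```bash
python3 - <<'E'
from h import *
c=load('w1'); f=lambda p:np.array(p)/6+[235-.4,150-.4]
T=load('top0')
for z in(.140,.146,.150):
    a=plane(c,f([[298,294],[165,243]]),z); d=a[1]-a[0]; print(z,a.round(4)[:,:2].tolist(),'len',np.linalg.norm(d),'ang',np.degrees(np.arctan2(d[1],d[0])))
for z in(.11,.118): print('dial ctr,red',z,plane(c,f([[282,242],[236,90],[243,132]]),z)[:,:2].round(4).tolist())
im=c['img'];hsv=cv2.cvtColor(im,cv2.COLOR_RGB2HSV); print(im[300,[200,210,230,260,300,320,330]])
g=cv2.cvtColor(im,cv2.COLOR_RGB2GRAY).astype(float)
def edge(rows,x0,x1,sgn):
    o=[]
    for y in rows:
        a=x0(y); d=sgn*np.diff(cv2.GaussianBlur(g[y:y+1,int(a)-12:int(a)+13],(5,1),0)[0]); o.append([int(a)-12+np.argmax(d)+.5,y])
    return np.array(o)
e=edge(range(262,308,2),lambda y:193+(y-252)*.4,0,1)
for z in(.085,.092):
    P=plane(c,e,z);v=cv2.fitLine(P[:,:2].astype(np.float32),cv2.DIST_HUBER,0,.01,.01).ravel();print('outer edge',z,np.degrees(np.arctan2(v[1],v[0])),v[2:])
print(e[::5])
# triangulate table outer-near corner, top/wrist
tc=np.array([[333,289]])/2.857+[180,150]
print('corner',tri(T,tc,c,[[193.5,252.5]]))
# square brass: yellow in top done
E
```

```text
0.14 [[0.3492, 0.2675], [0.3347, 0.2504]] len 0.022426917581594253 ang -130.3422987940511
0.146 [[0.3479, 0.2678], [0.3336, 0.251]] len 0.022012089275500957 ang -130.3422987940511
0.15 [[0.347, 0.268], [0.3329, 0.2514]] len 0.021735537071438844 ang -130.34229879405103
dial ctr,red 0.11 [[0.3463, 0.2662], [0.3191, 0.2672], [0.3262, 0.266]]
dial ctr,red 0.118 [[0.3447, 0.2666], [0.3182, 0.2676], [0.3251, 0.2665]]
[[102  74  60]
 [230 230 232]
 [232 231 234]
 [237 236 238]
 [242 242 244]
 [100  79  69]
 [208 209 215]]
outer edge 0.085 -2.0874171 [0.43164226 0.14006701]
outer edge 0.092 -2.0875244 [0.42879185 0.14273602]
[[193.5 262. ]
 [197.5 272. ]
 [201.5 282. ]
 [205.5 292. ]
 [209.5 302. ]]
corner [[0.38571828 0.14505681 0.08549623 0.00400682]]
```

Request:
move_arm --pt "-0.002 0.002 0.02 0 0 -8.5" --pt "-0.004 0.004 0.04 0 0 -17" --pt "-0.004 0.0045 0.06 0 0 -25.5" --pt "-0.004 0.0045 0.06 0 0 -34" --pt "-0.004 0.0045 0.06 0 0 -42.5"

```text
clock: 1.7
tool_pos: [0.3446, 0.269, 0.2245]
tool_rot: [-0.001, -0.21, 0.978, 0.0]
contact_force: [-0.2, 0.1, 0.1]
width: 0.0942
finger_force: 0.0
```

Request:
move_arm --pt "0 0 0 0 0 -8.5" --pt "0 0 0 0 0 -17" --pt "0 0 0 0 0 -25.5" --pt "0 0 0 0 0 -26.1" --pt "0 0 0 0 0 -26.1"

```text
clock: 2.2
tool_pos: [0.3454, 0.2688, 0.2254]
tool_rot: [-0.0, -0.421, 0.907, 0.0]
contact_force: [-0.6, -0.2, -0.5]
width: 0.094
finger_force: 0.0
```

```bash
python3 - <<'E'
from h import *
c=snap('wrist','w2'); s=r.get_state(); print(s['clock'],s['q'],s['tool_pos'],s['tool_rot'],s['contact_force'])
p=proj(c,[[.347,.2675,.146],[.333,.251,.146],[.3447,.2666,.118],[.3182,.2676,.118]]); print(p)
o=(p[0]-45).astype(int); print(o)
v=cv2.resize(c['img'][o[1]:o[1]+90,o[0]:o[0]+90],None,fx=6,fy=6,interpolation=cv2.INTER_CUBIC); cv2.imwrite('pics/k2.png',v[:,:,::-1])
E
```

```text
2.25 [ 5.01187872e-01  5.40080318e-02  1.73436895e+00  4.34447233e-04
  1.35343687e+00 -1.93982734e+00] [0.34547966 0.26859071 0.22536897] [-1.24362746e-04 -4.21467134e-01  9.06843646e-01  2.04341460e-04] [-0.27387622 -0.87699067  0.17359237]
[[275.09325536 211.53813458]
 [275.14343132 183.4841758 ]
 [276.62719475 200.39467995]
 [301.9604414  181.11938491]]
[230 166]
```

View pics/k2.png

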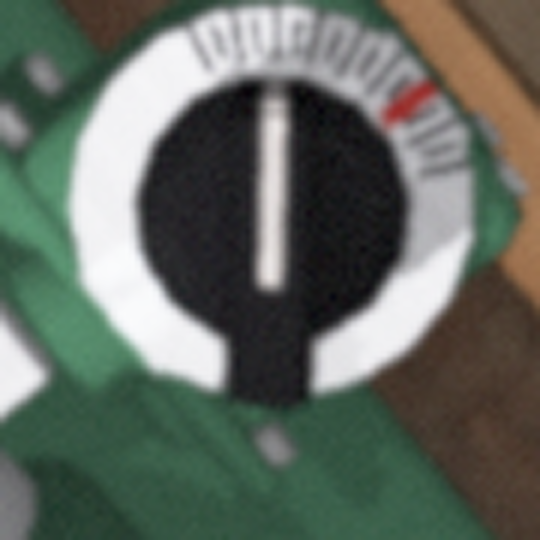

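The line runs from crop (268,290) at the axis to (274,90), so the bar is aligned with the image's vertical. I'll triangulate it from both wrist views.

```bash
python3 - <<'E'
from h import *
a,b=load('w1'),load('w2')
f=lambda p:np.array(p)/6+[234.6,149.6]; g=lambda p:np.array(p)/6+[229.6,165.6]
t=tri(a,f([[298,294],[165,243],[236,90],[243,132]]),b,g([[268,290],[275,88],[425,88],[395,120]])); print(t.round(4)); d=t[1]-t[0]; print(np.degrees(np.arctan2(d[1],d[0])),np.linalg.norm(d[:2]))
P=plane(b,g([[268,290],[274,90],[425,88],[395,120]]),t[0,2]);d=P[1]-P[0];print(P,np.degrees(np.arctan2(d[1],d[0])))
K_=[(t[0,0]+P[0,0])/2,(t[0,1]+P[0,1])/2]
tool([t[0,0],t[0,1],t[0,2]-.024])
E
```

```text
[[3.478e-01 2.680e-01 1.483e-01 9.000e-04]
 [3.331e-01 2.502e-01 1.416e-01 2.700e-03]
 [3.190e-01 2.673e-01 1.116e-01 2.000e-04]
 [3.246e-01 2.666e-01 1.207e-01 3.000e-04]]
-129.7170448493406 0.023076289875655156
[[0.34828384 0.2680658  0.14828727]
 [0.33126058 0.24909641 0.14828727]
 [0.31691836 0.26087127 0.14828727]
 [0.32227415 0.26158091 0.14828727]] -131.9050356374804
shift mm [ -1.   -2.2 101.1]
```

Request:
move_arm --pt "-0.001 -0.002 0.03 0 0 0.4" --pt "-0.001 -0.002 0.06 0 0 0.4" --pt "-0.001 -0.002 0.085 0 0 0.4" --pt "-0.001 -0.002 0.102 0 0 0.4" --pt "-0.001 -0.002 0.102 0 0 0.4"

```text
clock: 2.75
tool_pos: [0.3462, 0.2666, 0.1214]
tool_rot: [-0.003, -0.418, 0.908, -0.0]
contact_force: [0.1, -0.4, 0.4]
width: 0.0936
finger_force: 0.0
```

Request:
move_arm --pt "0 0 0 0 0 0" --pt "0 0 0 0 0 0" --pt "0 0 0 0 0 0" --pt "0 0 0 0 0 0" --pt "0 0 0 0 0 0" --gripper 1

```text
clock: 3.25
tool_pos: [0.3484, 0.2675, 0.124]
tool_rot: [0.001, -0.419, 0.908, 0.0]
contact_force: [-0.2, -0.1, -0.5]
width: 0.0572
finger_force: 0.0
```

Request:
move_arm --pt "0 0 0 0 0 0" --pt "0 0 0 0 0 0" --pt "0 0 0 0 0 0" --pt "0 0 0 0 0 0" --pt "0 0 0 0 0 0"

```text
clock: 3.75
tool_pos: [0.3483, 0.2678, 0.1241]
tool_rot: [0.0, -0.419, 0.908, 0.0]
contact_force: [0.6, 0.7, 3.6]
width: 0.0175
finger_force: 1.3
```

Request:
move_arm --pt "0 0 0 0 0 0" --pt "0 0 0 0 0 0" --pt "0 0 0 0 0 0" --pt "0 0 0 0 0 0" --pt "0 0 0 0 0 0"

```text
clock: 4.25
tool_pos: [0.3474, 0.2686, 0.124]
tool_rot: [0.0, -0.418, 0.908, 0.001]
contact_force: [-3.2, 3.6, 6.2]
width: 0.0119
finger_force: 32.3
```

Request:
move_arm --pt "0 0 0 0 0 5" --pt "0 0 0 0 0 10" --pt "0 0 0 0 0 15" --pt "0 0 0 0 0 20" --pt "0 0 0 0 0 25"

```text
clock: 4.75
tool_pos: [0.3483, 0.2675, 0.124]
tool_rot: [0.0, -0.211, 0.977, 0.0]
contact_force: [-2.1, -0.2, 5.1]
width: 0.012
finger_force: 32.6
```

Request:
move_arm --pt "0 0 0 0 0 6" --pt "0 0 0 0 0 12" --pt "0 0 0 0 0 18" --pt "0 0 0 0 0 23" --pt "0 0 0 0 0 26.5"

```text
clock: 5.25
tool_pos: [0.3486, 0.2662, 0.124]
tool_rot: [0.001, 0.018, 1.0, -0.001]
contact_force: [0.6, -4.2, 6.3]
width: 0.0117
finger_force: 32.5
```

Request:
move_arm --pt "0 0 0 0 0 0" --pt "0 0 0 0 0 0" --pt "0 0 0 0 0 0" --pt "0 0 0 0 0 0" --pt "0 0 0 0 0 0"

```text
clock: 5.75
tool_pos: [0.3485, 0.2661, 0.124]
tool_rot: [0.001, 0.017, 1.0, -0.001]
contact_force: [-0.1, -3.1, 5.1]
width: 0.0119
finger_force: 32.5
```

```bash
python3 - <<'E'
from h import *
s=r.get_state(); R=Ro.from_quat(np.roll(s['tool_rot'],-1)); print(np.degrees(np.arctan2(R.as_matrix()[1,1],R.as_matrix()[0,1])),s['wrist_torque'],s['contact_force'],s['tool_pos'],s['q'])
c=snap('wrist','w3')
print(proj(c,[[.347,.2675,.146],[.319,.267,.115]]))
E
```

```text
88.0817545650659 [-0.5679509   0.05216083 -0.04627008] [-0.0974799  -3.08855097  5.05323782] [0.34853425 0.26612138 0.12400625] [ 0.49559216  0.13754656  1.90800294 -0.00300335  1.096309   -1.0403533 ]
[[280.25356634 261.71865968]
 [277.29155264 191.37382663]]
```

Request:
move_arm --pt "0 0 0 0 0 0" --pt "0 0 0 0 0 0" --pt "0 0 0 0 0 0" --pt "0 0 0 0 0 0" --pt "0 0 0 0 0 0" --gripper -1

```text
clock: 6.3
tool_pos: [0.3476, 0.2669, 0.1229]
tool_rot: [-0.001, 0.017, 1.0, -0.001]
contact_force: [-0.7, 0.1, 0.7]
width: 0.0486
finger_force: 0.0
```

Request:
move_arm --pt "0 0 -0.01 0 0 0" --pt "0 0 -0.04 0 0 0" --pt "0 0 -0.08 0 0 0" --pt "0 0 -0.1 0 0 0" --pt "0 0 -0.1 0 0 0"

```text
clock: 6.8
tool_pos: [0.35, 0.2684, 0.2269]
tool_rot: [0.003, 0.017, 1.0, 0.002]
contact_force: [0.2, -1.2, -0.6]
width: 0.0882
finger_force: 0.0
```

```bash
python3 - <<'E'
from h import *
c=snap('wrist','w4'); T=snap('top','top4')
p=proj(c,[[.3475,.268,.146]])[0]; o=(p-50).astype(int); print(p,o)
v=cv2.resize(c['img'][o[1]:o[1]+100,o[0]:o[0]+100],None,fx=6,fy=6,interpolation=cv2.INTER_CUBIC); cv2.imwrite('pics/k4.png',v[:,:,::-1])
g=cv2.cvtColor(c['img'],cv2.COLOR_RGB2GRAY)
# white line: bright pixels inside the black grip
d=int(p[1]); bl=(g<70).astype(np.uint8); 
y0,x0=o[1],o[0]; sub=g[y0:y0+100,x0:x0+100]; b=(sub<75).astype(np.uint8); 
n,l,st,ce=cv2.connectedComponentsWithStats(b); i=l[50+3:60,40:60].max() if 0 else np.argmax([s[4] if k else 0 for k,s in enumerate(st)])
print(st[i],ce[i])
E
```

```text
[276.23444842 206.5421557 ] [226 156]
[  26   19   44   55 1437] [47.76617954 43.35351427]
```

View pics/k4.png

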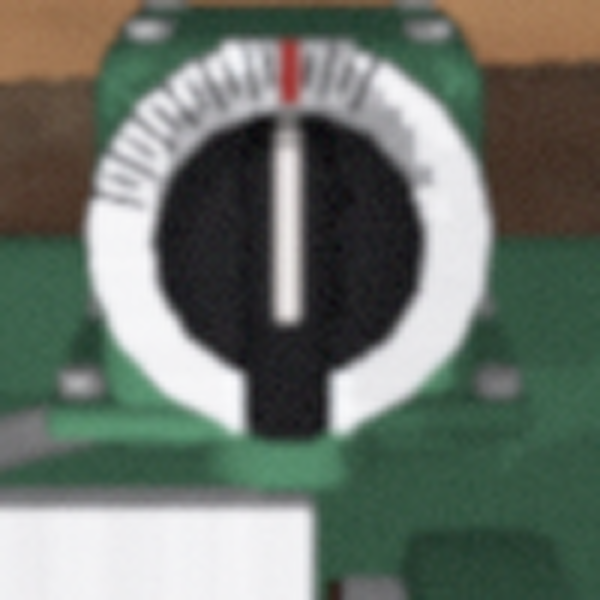

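The knob's line and the red mark now coincide (crop columns 288 and 289), and the knob is released. Next I move over to the square.

Request:
move_arm --pt "0 -0.03 -0.03 0 0 0" --pt "0 -0.075 -0.05 0 0 0" --pt "0 -0.12 -0.06 0 0 0" --pt "0 -0.165 -0.06 0 0 0" --pt "0 -0.21 -0.06 0 0 8"

```text
clock: 7.4
tool_pos: [0.3397, 0.056, 0.2823]
tool_rot: [-0.001, 0.088, 0.996, -0.0]
contact_force: [0.7, -0.4, 0.2]
width: 0.0939
finger_force: 0.0
```

Request:
move_arm --pt "-0.02 -0.04 0 0 0 8.5" --pt "-0.04 -0.08 0 0 0 17" --pt "-0.06 -0.12 0 0 0 25.5" --pt "-0.07 -0.15 0 0 0 34" --pt "-0.08 -0.17 0 0 0 42.5"

```text
clock: 7.9
tool_pos: [0.3893, -0.1257, 0.2814]
tool_rot: [-0.002, 0.446, 0.895, -0.0]
contact_force: [0.4, -0.6, -0.9]
width: 0.094
finger_force: 0.0
```

Request:
move_arm --pt "0 0 0 0 0 8.5" --pt "0 0 0 0 0 17" --pt "0 0 0 0 0 25.5" --pt "0 0 0 0 0 34" --pt "0 0 0 0 0 37.5"

```text
clock: 8.4
tool_pos: [0.3892, -0.1234, 0.2815]
tool_rot: [-0.002, 0.708, 0.706, -0.001]
contact_force: [-0.5, 0.3, 0.1]
width: 0.0938
finger_force: 0.0
```

```bash
python3 - <<'E'
from h import *
c=load('w4'); f=lambda p:np.array(p)/6+[225.6,155.6]
k=plane(c,f([[288,322],[287,125]]),.147); print('knob',k, 'red',plane(c,f([[290,45],[289,100]]),.116))
print('corner(-90,-2.5)',plane(c,f([[315,500]]),.100))
w=snap('wrist','w5'); s=r.get_state(); print(s['clock'],s['q'],s['tool_pos'],s['tool_rot'])
E
```

```text
knob [[0.34930948 0.26593043 0.147     ]
 [0.32409081 0.26672715 0.147     ]] red [[0.31820532 0.26719883 0.116     ]
 [0.3258099  0.26678473 0.116     ]]
corner(-90,-2.5) [[0.39009052 0.26836106 0.1       ]]
8.45 [-4.77725119e-01 -1.70642396e-02  1.66953211e+00  8.98522182e-05
  1.49329196e+00 -4.73897241e-01] [ 0.38926973 -0.12334508  0.28152437] [-1.99817817e-03  7.08459826e-01  7.05748065e-01 -5.92142370e-04]
```

View pics/w5.png

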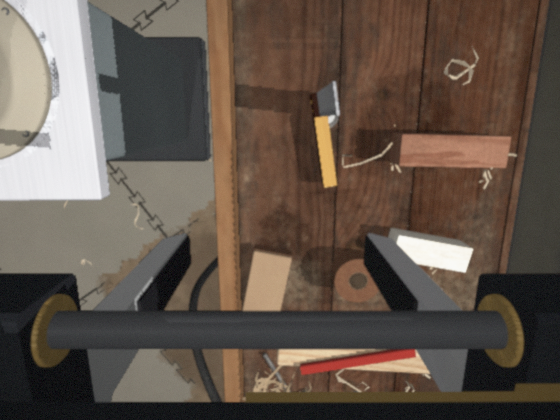

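The wrist view shows the brass-topped stock from (321,117) to (330,187), the blade's top at about (335,85), and the heel at about (313,105).

```bash
cat >> h.py <<'E'
def brass(c,z=.024):
    hsv=cv2.cvtColor(c['img'],cv2.COLOR_RGB2HSV); m=cv2.inRange(hsv,(14,120,120),(32,255,255))
    n,l,st,ce=cv2.connectedComponentsWithStats(m); 
    P=proj(c,[[.445,-.095,.024]])[0]; i=min([k for k in range(1,n) if st[k,4]>60],key=lambda k:np.linalg.norm(ce[k]-P))
    x=np.argwhere(l==i)[:,::-1].astype(np.float32)
    b=cv2.boxPoints(cv2.minAreaRect(x)); W=plane(c,b,z)
    p=plane(c,x,z)[:,:2].astype(np.float32); v=cv2.fitLine(p,cv2.DIST_L2,0,.01,.01).ravel()
    d=v[:2]*np.sign(v[1]); t=(p-v[2:])@d; q=np.array([v[2:]+d*t.max(),v[2:]+d*t.min()])
    return st[i],ce[i],b,W,q,np.degrees(np.arctan2(d[1],d[0]))
E
python3 - <<'E'
from h import *
for n in('w5','top4'):
    st,ce,b,W,q,a=brass(load(n)); print(n,st,ce.round(1),'\n',b.round(1).tolist(),W.round(4)[:,:2].tolist(),'\nends',q,np.linalg.norm(q[0]-q[1]),a)
    if n=='w5': c5=ce
    else: c4=ce
print(tri(load('w5'),[c5],load('top4'),[c4]))
E
```

```text
w5 [314 116  24  72 996] [325.5 151.7] 
 [[313.6000061035156, 116.69999694824219], [327.79998779296875, 114.80000305175781], [337.6000061035156, 185.6999969482422], [323.3999938964844, 187.60000610351562]] [[0.4334, -0.0521], [0.4505, -0.0499], [0.4654, -0.1365], [0.4476, -0.139]] 
ends [[ 0.44138953 -0.05098185]
 [ 0.45662123 -0.13764393]] 0.08799046 99.96847
top4 [358 232  27   9 147] [371.4 236. ] 
 [[357.29998779296875, 235.0], [383.79998779296875, 231.3000030517578], [384.5, 236.89999389648438], [358.1000061035156, 240.5]] [[0.4493, -0.0512], [0.4628, -0.1365], [0.4447, -0.1385], [0.4312, -0.0534]] 
ends [[ 0.43879667 -0.05215527]
 [ 0.4541848  -0.13769294]] 0.08691081 100.19836
[[ 0.44618389 -0.09374832  0.03451667  0.00305684]]
```

Request:
move_arm --pt "0.005 0.015 0.02 0 0 -2" --pt "0.01 0.03 0.04 0 0 -5" --pt "0.018 0.045 0.065 0 0 -8" --pt "0.024 0.06 0.09 0 0 -10.2" --pt "0.024 0.06 0.09 0 0 -10.2"

```text
clock: 8.95
tool_pos: [0.4483, -0.0981, 0.1892]
tool_rot: [-0.004, 0.64, 0.768, -0.001]
contact_force: [-1.1, -0.3, 0.3]
width: 0.0939
finger_force: 0.0
```

```bash
python3 - <<'E'
from h import *
c=snap('wrist','w6'); s=r.get_state(); print(s['tool_pos'],s['tool_rot'],s['q'])
st,ce,b,W,q,a=brass(c); print(st,ce.round(1),W.round(4)[:,:2].tolist(),'\nends',q,np.linalg.norm(q[0]-q[1]),a)
c5=load('w5');s5=brass(c5)
for z in(.018,.024,.03): print(z,brass(c,z)[4].round(4).tolist(),brass(c5,z)[4].round(4).tolist())
print('tri ctr',tri(c,[ce],c5,[s5[1]]))
d=np.array([np.cos(np.radians(a)),np.sin(np.radians(a))]); g=q[1]+d*.039; print('grip',g); tool([*g,.004],s)
R=Ro.from_quat(np.roll(s['tool_rot'],-1)).as_matrix(); print('tool y ang',np.degrees(np.arctan2(R[1,1],R[0,1])))
E
```

```text
[ 0.44857568 -0.09892226  0.19109465] [-0.00309162  0.64074182  0.76774929 -0.00117848] [-3.68502207e-01  1.14088952e-01  1.75369030e+00 -2.56965290e-04
  1.28042606e+00 -5.48286836e-01]
[269 142  19  88 200] [275.5 197.8] [[0.4317, -0.053], [0.4488, -0.0498], [0.4652, -0.1361], [0.4471, -0.1395]] 
ends [[ 0.43201593 -0.05308576]
 [ 0.45728773 -0.13835193]] 0.08893247 106.50914
0.018 [[0.4318999946117401, -0.05350000038743019], [0.4575999975204468, -0.14020000398159027]] [[0.44209998846054077, -0.05090000107884407], [0.45750001072883606, -0.1387999951839447]]
0.024 [[0.4320000112056732, -0.05310000106692314], [0.45730000734329224, -0.13840000331401825]] [[0.4413999915122986, -0.050999999046325684], [0.45660001039505005, -0.13760000467300415]]
0.03 [[0.43209999799728394, -0.05270000174641609], [0.4569999873638153, -0.13650000095367432]] [[0.4406999945640564, -0.050999999046325684], [0.45570001006126404, -0.13650000095367432]]
tri ctr [[ 0.44348524 -0.09074428  0.08472631  0.00666449]]
grip [ 0.44620517 -0.10095973]
shift mm [ -2.2  -1.6 187.1]
tool y ang 10.305697646353806
```

```bash
python3 - <<'E'
from h import *
c,c5,T=load('w6'),load('w5'),load('top4'); B=lambda x:brass(x)[2]
def ends(x):
    b=B(x);W=plane(x,b,.024);o=np.argsort(W[:,1]);return np.array([b[o[:2]].mean(0),b[o[2:]].mean(0)])
print(tri(c,ends(c),c5,ends(c5)).round(4)); print(tri(c,ends(c),T,ends(T)).round(4))
E
```

```text
[[ 4.561e-01 -1.372e-01  2.610e-02  2.000e-04]
 [ 4.403e-01 -5.090e-02  3.710e-02  5.000e-04]]
[[ 0.4563 -0.1405  0.013   0.0015]
 [ 0.44   -0.0516  0.0263  0.0008]]
```

Request:
move_arm --pt "0 0 0.04 0 0 0" --pt "0 0 0.085 0 0 0" --pt "0 0 0.125 0 0 0" --pt "0 0 0.155 0 0 0" --pt "0 0 0.155 0 0 0"

```text
clock: 9.5
tool_pos: [0.4469, -0.0991, 0.0363]
tool_rot: [-0.004, 0.641, 0.767, -0.001]
contact_force: [0.3, 0.6, -0.6]
width: 0.0942
finger_force: 0.0
```

Request:
move_arm --pt "0 0.001 0.01 0 0 0" --pt "0 0.001 0.02 0 0 0" --pt "0 0.001 0.03 0 0 0" --pt "0 0.001 0.031 0 0 0" --pt "0 0.001 0.031 0 0 0" --gripper 1

```text
clock: 10.0
tool_pos: [0.4513, -0.0996, 0.0075]
tool_rot: [-0.0, 0.641, 0.767, 0.0]
contact_force: [-0.3, -0.1, 0.4]
width: 0.0574
finger_force: 0.0
```

Request:
move_arm --pt "0 0 0 0 0 0" --pt "0 0 0 0 0 0" --pt "0 0 0 0 0 0" --pt "0 0 0 0 0 0" --pt "0 0 0 0 0 0"

```text
clock: 10.5
tool_pos: [0.4511, -0.0996, 0.0075]
tool_rot: [-0.0, 0.641, 0.767, -0.0]
contact_force: [-1.2, -0.6, 0.9]
width: 0.0178
finger_force: 0.6
```

Request:
move_arm --pt "0 0 0 0 0 0" --pt "0 0 0 0 0 0" --pt "0 0 0 0 0 0" --pt "0 0 0 0 0 0" --pt "0 0 0 0 0 0"

```text
clock: 11.0
tool_pos: [0.451, -0.0996, 0.0075]
tool_rot: [-0.0, 0.641, 0.767, -0.0]
contact_force: [-1.6, -0.1, 3.4]
width: 0.0155
finger_force: 30.0
```

Request:
move_arm --pt "0 0 -0.02 0 0 0" --pt "0 0 -0.05 0 0 0" --pt "0 0 -0.08 0 0 0" --pt "0 0 -0.11 0 0 0" --pt "0 0 -0.13 0 0 0"

```text
clock: 11.5
tool_pos: [0.4523, -0.0997, 0.1391]
tool_rot: [0.001, 0.641, 0.767, 0.001]
contact_force: [-0.3, 0.1, -2.0]
width: 0.0156
finger_force: 30.0
```

```bash
python3 - <<'E'
from h import *
s=r.get_state(); print(s['clock'],s['tool_pos'],s['tool_rot'],s['contact_force'],s['wrist_torque'],s['width'],s['q'])
T,S=load('top0'),load('scene0')
p=np.array([[388,95.]])/2.857+[180,150]
for z in(.19,.22,.25,.27): X=plane(T,p,z); print(z,X,proj(S,X))
# white lever pixels in the scene near there
g=cv2.cvtColor(S['img'],cv2.COLOR_RGB2HSV)
m=cv2.inRange(g,(0,0,170),(180,50,255)); n,l,st,ce=cv2.connectedComponentsWithStats(m[110:180,265:315]); print(st[1:]+[265,110,0,0,0])
im=snap('wrist','w7')['img']
E
```

```text
11.5 [ 0.45230196 -0.0996943   0.13908798] [1.30771872e-03 6.41310240e-01 7.67280196e-01 7.53714732e-04] [-0.25789061  0.06959827 -1.97271072] [-0.21560098 -0.02599761 -0.00584433] 0.015610562471788072 [-3.67850890e-01  1.56972636e-01  1.84072502e+00  6.41844114e-04
  1.14093324e+00 -5.46502559e-01]
0.19 [[0.56901878 0.09396764 0.19      ]] [[292.65917549 185.9468554 ]]
0.22 [[0.56003062 0.09600501 0.22      ]] [[294.12217544 178.5617027 ]]
0.25 [[0.55104245 0.09804238 0.25      ]] [[295.6237646  170.97990295]]
0.27 [[0.54505034 0.09940063 0.27      ]] [[296.64682169 165.81322103]]
[[274 119   3   1   3]
 [279 118   3   1   3]
 [307 119   8   3  18]
 [300 120   3   2   5]
 [292 123  12   3  22]
 [292 130   3   2   5]
 [290 134   2   2   2]
 [283 137   7  14  16]
 [304 136   2   1   2]
 [294 144   2   1   2]
 [282 152   1   1   1]
 [279 159  36  13 196]
 [314 166   1   1   1]
 [287 171  28   9 138]
 [265 175   7   5  13]
 [273 179   1   1   1]]
```

Request:
move_arm --pt "0.03 -0.012 -0.005 0 0 2" --pt "0.065 -0.022 -0.011 0 0 4" --pt "0.105 -0.014 -0.011 0 0 7" --pt "0.145 -0.006 -0.011 0 0 10" --pt "0.185 0.001 -0.011 0 0 12.3"

```text
clock: 12.05
tool_pos: [0.419, 0.0842, 0.1476]
tool_rot: [-0.0, 0.721, 0.693, 0.0]
contact_force: [1.6, 0.3, -1.3]
width: 0.016
finger_force: 30.0
```

```bash
python3 - <<'E'
from h import *
s=r.get_state(); print(s['tool_pos'],s['tool_rot'],s['width'])
G=Ro.from_matrix(np.array([[-np.sin(np.radians(-2)),np.cos(np.radians(-2)),0],[np.cos(np.radians(-2)),np.sin(np.radians(-2)),0],[0,0,-1.]]).T) if 0 else None
a=np.radians(-2); y=np.array([np.cos(a),np.sin(a),0]); z=np.array([0,0,-1.]); x=np.cross(y,z)
G=Ro.from_matrix(np.c_[x,y,z]); tool([.425,.165,.15],s,G); tool([.4783,.172,.14],s,G)
E
```

```text
[0.41896151 0.08422063 0.14755096] [-1.91965416e-04  7.20722852e-01  6.93223282e-01  1.20332805e-04] 0.01604498260224892
shift mm [81.   2.9 -2.4]
turn deg [-0.01 -0.03 -0.23]
shift mm [90.  55.9  7.6]
turn deg [-0.01 -0.03 -0.23]
```

Request:
move_arm --pt "0.035 0 -0.002 0 0 -0.1" --pt "0.07 0.003 -0.002 0 0 -0.2" --pt "0.086 0.02 -0.002 0 0 -0.2" --pt "0.088 0.045 -0.002 0 0 -0.2" --pt "0.089 0.056 -0.002 0 0 -0.2"

```text
clock: 12.55
tool_pos: [0.4801, 0.1705, 0.1492]
tool_rot: [0.0, 0.718, 0.696, 0.0]
contact_force: [0.4, -0.5, -3.3]
width: 0.0157
finger_force: 30.0
```

```bash
python3 - <<'E'
from h import *
s=r.get_state(); print(s['clock'],s['tool_pos'],s['tool_rot'],s['contact_force'],s['wrist_torque'])
c=snap('wrist','w8'); S=snap('scene','s8'); T=snap('top','t8')
a=np.radians(-2);R=np.array([[np.cos(a),-np.sin(a)],[np.sin(a),np.cos(a)]]);O=np.array([.482,.268])
W=lambda x,y,z:[*(O+R@[x,y]),z]
pts=[W(-.09,-.0025,.1),W(-.09,-.126,.1),W(.09,-.126,.1),W(0,-.018,.293),W(0,-.02,.143)]
for n,k in(('wrist',c),('scene',S),('top',T)): print(n,proj(k,pts).round(1).tolist())
p=proj(c,pts); v=c['img']; v2=cv2.resize(T['img'][150:290,180:340],None,fx=3.5,fy=3.5,interpolation=cv2.INTER_CUBIC)
out=np.zeros((600,800,3),np.uint8); a_=cv2.resize(v,(480,360)); out[:360,:480]=a_; b=cv2.resize(T['img'][160:280,230:330],(320,384),interpolation=cv2.INTER_CUBIC); out[:384,480:]=b
d=cv2.resize(S['img'][150:270,190:350],(320,240),interpolation=cv2.INTER_CUBIC); out[360:600,:320]=d
cv2.imwrite('pics/m8.png',out[:,:,::-1])
E
```

```text
12.55 [0.48014794 0.17047213 0.14922506] [3.21253824e-05 7.18149994e-01 6.95888323e-01 1.65601704e-04] [ 0.40091356 -0.50958615 -3.29288011] [-0.20834774  0.07760992  0.01785618]
wrist [[127.0, 73.9], [144.2, 261.7], [402.6, 262.6], [255.1, -8.1], [272.9, 100.4]]
scene [[281.4, 243.8], [314.1, 233.7], [281.6, 213.1], [270.3, 172.7], [270.1, 218.3]]
top [[255.6, 246.9], [296.4, 249.2], [299.3, 191.7], [259.7, 202.6], [262.7, 215.1]]
```

View pics/m8.png

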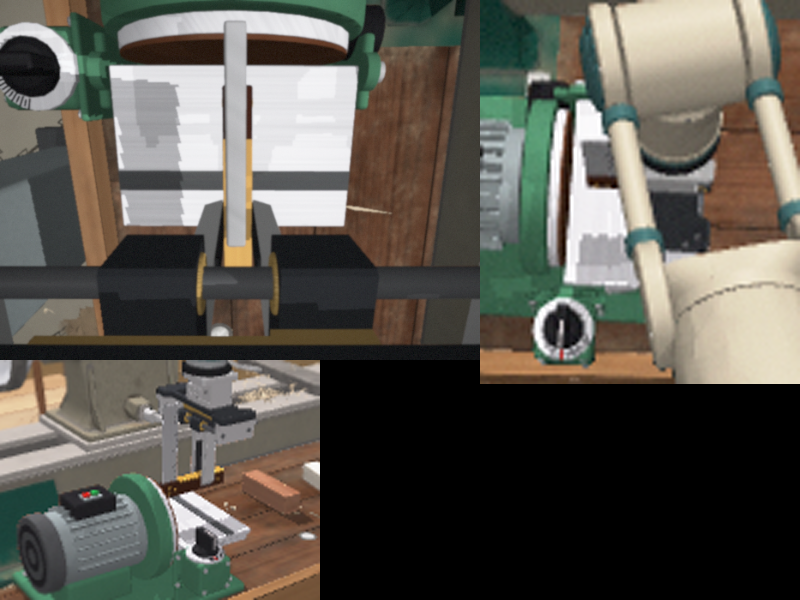

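The montage shows the square upright over the table, in line with it and centred (stock at panel column 238; table corners at columns 110 and 357), with the blade clear of the disc. I'll lower it now.

Request:
move_arm --pt "0 0 0.01 0 0 0" --pt "0 0 0.02 0 0 0" --pt "0 0 0.03 0 0 0" --pt "0 0 0.036 0 0 0" --pt "0 0 0.036 0 0 0"

```text
clock: 13.2
tool_pos: [0.4774, 0.1693, 0.1132]
tool_rot: [-0.001, 0.719, 0.695, -0.001]
contact_force: [0.1, 0.7, -1.9]
width: 0.0155
finger_force: 30.0
```

Request:
move_arm --pt "0 0 0.001 0 0 0" --pt "0 0 0.002 0 0 0" --pt "0 0 0.003 0 0 0" --pt "0 0 0.004 0 0 0" --pt "0 0 0.004 0 0 0"

```text
clock: 13.7
tool_pos: [0.4786, 0.1696, 0.1105]
tool_rot: [0.0, 0.719, 0.696, 0.0]
contact_force: [0.0, -0.5, -2.5]
width: 0.0158
finger_force: 30.0
```

Request:
move_arm --pt "0 0 0.0005 0 0 0" --pt "0 0 0.001 0 0 0" --pt "0 0 0.0015 0 0 0" --pt "0 0 0.002 0 0 0" --pt "0 0 0.002 0 0 0"

```text
clock: 14.2
tool_pos: [0.4785, 0.1696, 0.1084]
tool_rot: [-0.0, 0.719, 0.695, -0.0]
contact_force: [-0.4, -0.2, -1.8]
width: 0.0159
finger_force: 30.0
```

Request:
move_arm --pt "0 0 0.0005 0 0 0" --pt "0 0 0.001 0 0 0" --pt "0 0 0.0015 0 0 0" --pt "0 0 0.0015 0 0 0" --pt "0 0 0.0015 0 0 0"

```text
clock: 14.7
tool_pos: [0.4787, 0.1696, 0.1075]
tool_rot: [0.0, 0.719, 0.696, 0.0]
contact_force: [-2.2, 0.1, 4.3]
width: 0.0157
finger_force: 30.0
```

Request:
move_arm --pt "0.003 0 0 0 0 0" --pt "0.006 0 0 0 0 0" --pt "0.009 0 0 0 0 0" --pt "0.012 0 0 0 0 0" --pt "0.015 0 0 0 0 0"

```text
clock: 15.2
tool_pos: [0.48, 0.1839, 0.1075]
tool_rot: [0.001, 0.718, 0.696, 0.0]
contact_force: [-0.1, -4.3, 5.0]
width: 0.0156
finger_force: 30.0
```

Request:
move_arm --pt "0.001 0 0 0 0 0" --pt "0.002 0 0 0 0 0" --pt "0.003 0 0 0 0 0" --pt "0.003 0 0 0 0 0" --pt "0.003 0 0 0 0 0"

```text
clock: 15.7
tool_pos: [0.4801, 0.187, 0.1075]
tool_rot: [0.001, 0.718, 0.696, 0.0]
contact_force: [0.2, -4.0, 5.5]
width: 0.0155
finger_force: 30.0
```

Request:
move_arm --pt "0.0005 0 0 0 0 0" --pt "0.001 0 0 0 0 0" --pt "0.0015 0 0 0 0 0" --pt "0.002 0 0 0 0 0" --pt "0.002 0 0 0 0 0"

```text
clock: 16.2
tool_pos: [0.4801, 0.1889, 0.1075]
tool_rot: [0.001, 0.718, 0.696, 0.0]
contact_force: [0.5, -3.7, 5.5]
width: 0.0156
finger_force: 30.0
```

Request:
move_arm --pt "0.0004 0 0 0 0 0" --pt "0.0008 0 0 0 0 0" --pt "0.0012 0 0 0 0 0" --pt "0.0015 0 0 0 0 0" --pt "0.0015 0 0 0 0 0"

```text
clock: 16.7
tool_pos: [0.4802, 0.1899, 0.1075]
tool_rot: [0.002, 0.718, 0.696, -0.0]
contact_force: [0.3, -6.7, 5.2]
width: 0.0155
finger_force: 30.0
```

Request:
move_arm --pt "0.0003 0 0 0 0 0" --pt "0.0006 0 0 0 0 0" --pt "0.0008 0 0 0 0 0" --pt "0.0008 0 0 0 0 0" --pt "0.0008 0 0 0 0 0"

```text
clock: 17.2
tool_pos: [0.4802, 0.19, 0.1075]
tool_rot: [0.002, 0.718, 0.696, -0.001]
contact_force: [-0.2, -7.7, 5.4]
width: 0.0157
finger_force: 30.0
```

```bash
python3 - <<'E'
from h import *
s=r.get_state(); print(s['tool_pos'],s['tool_rot'],s['contact_force'],s['wrist_torque'],s['finger_force'])
c=snap('wrist','w9'); T=snap('top','t9')
E
```

```text
[0.48015281 0.18999429 0.10751589] [ 1.99013197e-03  7.18147461e-01  6.95887827e-01 -6.29300623e-04] [-0.22818797 -7.72219883  5.36360993] [-1.29404392  0.10775456  0.00372189] 29.989888966083527
```

Request:
move_arm --pt "0 0 0.0003 0 0.05 0" --pt "0 0 0.0006 0 0.1 0" --pt "0 0 0.0006 0 0.15 0" --pt "0 0 0.0006 0 0.2 0" --pt "0 0 0.0006 0 0.2 0"

```text
clock: 17.8
tool_pos: [0.4802, 0.19, 0.1075]
tool_rot: [0.001, 0.718, 0.696, 0.001]
contact_force: [0.0, -6.4, 10.0]
width: 0.0156
finger_force: 30.0
```

```bash
python3 - <<'E'
from h import *
s=r.get_state(); print(s['tool_pos'],s['tool_rot'],s['contact_force'],s['wrist_torque'],s['finger_force'],s['q'],s['joint_efforts'])
E
```

```text
[0.4801598  0.19001393 0.10748464] [0.00080915 0.71816307 0.69587396 0.00075896] [ 8.96442400e-03 -6.38781886e+00  9.97752673e+00] [-1.42521012  0.30253104 -0.01939172] 29.991214871406555 [ 2.42502413e-01  2.64189556e-01  1.78315012e+00 -7.15413859e-04
  1.09212712e+00  2.74354149e-01] [ 3.18326265e+00 -3.19387937e+01 -1.91090173e+01  2.27844290e+00
 -1.08575631e+00 -2.22134207e-03]
```

Request:
move_arm --pt "0.0005 0 0 0 0 0" --pt "0.001 0 0 0 0 0" --pt "0.0015 0 0 0 0 0" --pt "0.0015 0 0 0 0 0" --pt "0.0015 0 0 0 0 0"

```text
clock: 18.3
tool_pos: [0.4801, 0.19, 0.1075]
tool_rot: [0.002, 0.718, 0.696, -0.0]
contact_force: [-1.9, -10.2, 9.5]
width: 0.0157
finger_force: 30.0
```

Request:
move_arm --pt "0.0005 0 0 0 0 0" --pt "0.001 0 0 0 0 0" --pt "0.001 0 0 0 0 0" --pt "0.001 0 0 0 0 0" --pt "0.001 0 0 0 0 0"

```text
clock: 18.8
tool_pos: [0.4802, 0.1901, 0.1075]
tool_rot: [0.002, 0.718, 0.696, -0.001]
contact_force: [-0.6, -13.2, 10.4]
width: 0.0157
finger_force: 30.0
```

```bash
python3 - <<'E'
from h import *
s=r.get_state(); q=s['tool_rot']; R=Ro.from_quat(np.roll(q,-1)).as_matrix(); print(s['tool_pos'],R[:,2],np.degrees(np.arctan2(R[1,1],R[0,1])),s['contact_force'],s['wrist_torque'],s['finger_force'])
c=snap('wrist','w10'); T=snap('top','t10'); S=snap('scene','s10'); st=r.get_state(); print(st['contact_force'])
# blade & table edges in the wrist view, row/col
g=c['img']; print(g.shape)
E
```

```text
[0.48015764 0.19007971 0.10747505] [ 0.0019344  -0.00484384 -0.9999864 ] -1.741265874611688 [ -0.59284593 -13.2101568   10.35531062] [-2.42304707  0.23100495 -0.01674589] 29.993478655815125
[  0.14784391 -13.20982493  10.60686461]
(420, 560, 3)
```

Request:
move_arm --pt "0.0001 0 0 0 0.1 0" --pt "0.0002 0 0.0001 0 0.2 0" --pt "0.0003 0 0.0001 0 0.3 0" --pt "0.0003 0 0.0001 0 0.3 0" --pt "0.0003 0 0.0001 0 0.3 0"

```text
clock: 19.45
tool_pos: [0.4802, 0.1901, 0.1075]
tool_rot: [0.001, 0.718, 0.696, 0.001]
contact_force: [-1.1, -13.3, 11.8]
width: 0.0157
finger_force: 30.0
```

```bash
python3 - <<'E'
from h import *
s=r.get_state(); R=Ro.from_quat(np.roll(s['tool_rot'],-1)).as_matrix(); print(s['clock'],s['tool_pos'],R[:,2],s['contact_force'],s['wrist_torque'],s['finger_force'])
# knob check in the last top view: red mark and white line centroid
T=load('t10'); im=T['img'][245:282,240:275]; hsv=cv2.cvtColor(im,cv2.COLOR_RGB2HSV)
rd=cv2.inRange(hsv,(0,110,80),(10,255,255))|cv2.inRange(hsv,(170,110,80),(180,255,255)); x=np.argwhere(rd)[:,::-1]+[240,245]; print(x.tolist()); 
p=proj(T,[[.3485,.2668,.147],[.3285,.2675,.147],[.32,.2678,.115]]);print(p)
print(cv2.cvtColor(im,cv2.COLOR_RGB2GRAY)[14:32,8:26])
E
```

```text
19.45 [0.48016011 0.19009621 0.10746593] [ 2.09153929e-03 -1.40536304e-04 -9.99997803e-01] [ -1.08556947 -13.31656306  11.82832379] [-2.61072577  0.29637426 -0.04992557] 29.994263648986816
[[242, 260], [272, 264], [273, 264], [255, 269], [255, 270], [255, 271], [255, 272]]
[[254.81322618 259.23439041]
 [254.34118854 266.105685  ]
 [254.75638489 270.23192942]]
[[249 250 119  24  18  25  38  39  40  23  30  26  38 163 250 250 249  78]
 [250 218  53  23  28  26  38 191  50  20  23  36  41  76 182 250 250 116]
 [250 206  38  20  29  26  41 203  51  21  30  36  42  37 153 251 251 129]
 [250 161  37  20  29  20  40 203  46  14  29  41  45  31 156 250 251 131]
 [250 148  34  30  29  27  89 205  50  23  32  41  37  33 156 250 250 130]
 [250 195  40  29  21  28  97 201  52  18  23  42  28  30 156 231 251 118]
 [250 184  64  27  37  27 100 162  47  20  33  33  32  64 218 177 220  67]
 [250 179 130  30  32  32  96 152  46  25  31  33  33 140 167 165 142  58]
 [249 200 174  94  30  21 142 148  39  20  26  31 141 198 218 173  87  54]
 [200 201 176 166 163  92 112 109  27  29 100 186 125 171 223 181  80  58]
 [110 153 200 201 131 149 202  95 185 184 121 134 163 220 207 113  78  55]
 [112 101 155 165 150 191 177  89 166 131 119 122 228 142 121 119  76  54]
 [103  86  96  96 142 163 163  86 198 152 237 176 130  95 104 105  68  55]
 [148 120  67  64  79  96  92  71 117 106 129  97  71 101  95  79  58  22]
 [148 124  78  40  35  46  49  51  57  57  61  60  61  85 108  71  56 124]
 [141 141 135 129 131 128 127 128 126 126 131 133 133 136 105 104 128 138]
 [140 137 137 138 138 135 138 139 139 141 142 144 144 140 136 132 139 141]
 [147 150 147 152 149 148 146 149 150 149 148 148 146 141 145 143 141 140]]
```

```bash
python3 -c "
from workcell import r
print(r.hand_in())"
```

```text
the job is handed in; nothing more can be done
None
```

I turned the tilt knob back to the red mark and released it. The try square is in the corner of the table and disc, still gripped and pressed with about 12 N down and 13 N toward the disc (part of that may be table friction). The job was handed in after about 19 s with no verdict returned, and I judged the flush fit from contact force and position, not from a close-up picture.

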